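# Feed a blank into a dowelling jig with the push stick and wedge it tight

## Task

Set the blank up in the dowelling jig ready for drilling: take the push stick from its holder, press the blank square against the aluminium fence with it and feed it along, kept against the fence, under the bush bridge until it is hard up to the end stop, never touching the blank with the gripper. Stand the stick back in its holder, then slide the loose wedge, thin end first, flat on the baseboard between the blank and the slanting cheek (head to tail with the cheek) and push it home until it is tight. Leave the other things on the table alone.

Things in the scene. Friction and masses are not known exactly. Their poses are not given: they have to be found in the camera images.
- jig: Dowelling jig, fixed: plywood baseboard 310 x 174 x 15 mm. Origin on the table under the board; x is the feed direction, z up. Jig measures below are mm in this frame. Board top z = 15, x -155 to 155, y -76 to 98. Parts on it: fence, end stop, bridge, cheek (see the points).
- fence (a point): Point on the working face of the aluminium fence rail, at jig x = -55, y = -35, z = 15 (foot of the rail). The rail runs along jig x from -150 to 150, 38 tall, 22 thick; its working face is the plane y = -35 and looks to +y. Axes as the jig's.
- stop (a point): Foot of the dark wooden end stop's working face, at jig x = 125, y = -10, z = 15. The stop is 40 tall and spans y -35 to 31. Axes as the jig's.
- bridge_mouth (a point): On the board below the entry edge of the steel bush bridge, jig x = 10, y = -10, z = 15. Bridge plate: x 10 to 100, y -73 to 93, underside z = 90, top z = 98 (bush flanges to 103); four pillars 11 mm thick at x = 20 and 90, y = -66 and 86; two brass bushes 15 mm thick hang down to z = 56 at x = 62 and 86, y = -10. Axes as the jig's.
- cheek (a point): Foot of the slanting cheek's working face at its entry end, jig x = -10, y = 47, z = 15. The cheek is a dark batten 30 tall, 20 thick; the face (toward the fence) runs straight to x = 98, y = 29, a slope of 1 in 6, so the gap beside the blank narrows toward the stop. Axes as the jig's.
- blank: Wooden blank, 90 (x) x 50 (y) x 36 (z) mm, 0.09 to 0.18 kg. Origin: centre of underside. Starts on the board before the bridge, x along the feed within 0.1 rad, 6 to 14 mm farther off the fence than at home. Home: origin at jig x = 80, y = -10, z = 15; its rear end is then 25 mm inside the bridge's entry edge, so only a leaning stick (some 35 degrees, foot foremost) can follow.
- wedge: Loose wooden wedge, 180 long, 30 high, 0.1 kg, flat on the table. Origin: underside, under the centre of its square head (x -24 to 24, y -18 to 18: grasp it here). x points to the thin end. The +y side tapers 1 in 6 from the head to a tip 14 thick (y -18 to -4) at x = 156; the side y = -18 is straight and goes on the blank.
- wedge_home (a point): Where the wedge's origin comes when the wedge is tight with the blank home: jig x = -58, y = 33, z = 15, wedge x along the feed. Pushed firmly it may go a few mm deeper; it holds itself by friction. Axes as the jig's.
- push_stick: Push stick standing loosely upright in the holder: straight wooden stick 200 mm long, 0.06 kg. Origin: centre of the foot's end face; z runs up the stick. Rubber foot 21 x 21 mm (z 0 to 24), shaft 20 x 20, handle 26 x 26 from z = 135 to the top at 200; sides along its x and y.
- holder: Fixed wooden holder: base 76 x 76 x 12 mm, on it an open-topped square pocket, 54 x 54 outside, 38 x 38 inside, rim at z = 68 mm, floor (where the stick's foot stands) at z = 18 mm. Origin: on the table under the pocket's centre; x and y along the pocket's sides.
- bench_vice: Blue cast bench vice, fixed on a wooden board between the jig and the holder: an obstacle, 126 mm tall, the board 165 x 156 x 22 mm under it. Origin: on the table under it; its length runs along its x.
- nail_tin: Bystander: red round tin, 67 mm across, 48 tall. Origin under its centre.
- ink_bottle: Bystander: square glass bottle with black cap, 44 x 44 x 63 mm. Origin under its centre.
- cotton_reel: Bystander: small cotton reel, 31 mm across, 42 tall. Origin under its centre.

How it is judged:
By the outcome, as a careful person would: the job done as asked, in the order asked, and still so for the second after the job is handed in, with the robot touching nothing.
It also fails if it takes over 66 s, if anything falls off the work surface, if the arm or the gripper's body presses on something with over 40 N, if the wrist force passes 120 N, or if a joint passes its speed limit or range.

## Robot

A 6-joint arm with a two-finger parallel gripper is mounted at the origin on a cart in front of the work surface, level with it; the furniture and walls round the work are solid. World frame = base frame: x ahead of the robot, y to its left, z up, the work surface at z = 0. Lengths are in m, angles in rad, forces in N, time in s.
With the tool pointing down it reaches from about 0.35 to 0.85 m from the base axis. Payload 8.1 kg.
Tool frame: the origin (TCP) lies midway between the tips of the shut fingers; the grasp point (between the pads) lies 19 mm behind it; z points along the fingers, y is the line along which they close (so a half turn about z gives the same grasp; the last joint's range is limited). The gripper opens to 93 mm and grips with 3 to 60 N. Pads are 15 mm wide; open, the fingers measure 128 mm over their backs; the gripper's body (75 mm by 188 mm) begins 65 mm behind the grasp point.
Start: joints at [-1.238, 0.13, 1.488, -0, 1.523, -0.085], TCP at [0.243, -0.548, 0.219] pointing down, gripper open.
Joint ranges: [-2.96, 2.96], [-0.89, 2.26], [0.02, 2.5], [-1.34, 4.48], [0, 2.73], [-2.66, 2.66]. Speed limits (rad/s): [2.39, 2.39, 2.79, 3.14, 3.14, 3.14].

## Interface

Orientations are given as a rotation vector (axis times angle).
In Python, from rig import status, grab_frame, job gives the robot as it stands.
- The arm moves only by the shell command python3 -m inch 'ROWS' [OPENING] [FORCE]. ROWS is JSON, a list that holds one entry, the list of rows, each a list of 6 numbers: the shift along the tool's x, y, z in mm, then the turn, a rotation vector about the tool's x, y, z in units of 5 degrees (1.0 is 5 degrees). In form: [[[tx, ty, tz, ax, ay, az], ...]]. A call has 1 to 20 rows; each row shifts and turns the commanded pose from where the row before left it, along the tool's axes as they then stand; what a row does not reach is not made up. A row lasts 1/8 s, in which the tool goes at most 62.5 mm and 10.7 degrees, less where a joint would pass 70% of its speed; a pose out of reach is approached as far as the arm can. A call with a gripper value outside its range is refused whole. OPENING is the closure in counts, from 0 (fully open) to 255 (shut), set as the call begins (- or left out, the last holds). The fingers move at their own pace and stop on an object; FORCE is the grip in N (left out, the last holds). Time passes only in rows, so rows that do not move let the fingers close. It gives the time, the measured TCP pose, the force, the opening and the grip force at its end, in the units of the state.
- status.read_state(): the state, without advancing time (a new reading comes with each control period).
- grab_frame(name): name is "scene" or "side" or "wrist"; returns a dict with "img" (400x640x3 uint8, red, green, blue), "depth" (400x640 float32, m along the optical axis (not along the pixel's ray), 0 where there is no reading), "K" (3x3 intrinsics, pixels), "world_from_camera" (4x4, takes a point from camera to world coordinates). Camera axes: x right, y down, z forward; pixel columns grow to the right and rows downward; lengths in m; the calibration is good to about 2 mm. A picture is of the moment at which its call begins.
- job.hand_in(): hands the job in; it is judged then, once.
The state is a dict: "time_s": time; "joint_pos": joint angles; "dq": joint speeds; "tau": joint torques, N m; "tcp_pos": TCP position; "tool_rot": TCP orientation; "contact_force": force on the tool from outside, world axes, zero at the start; "wrist_torque": the same for the moment, N m; "opening": finger opening in m; "finger_force": force on a finger pad.
Only numpy, scipy, OpenCV 4.12 (cv2) and the standard library are available. Lean on these libraries where they do the work, as an engineer would, in place of code of your own. Each camera call takes 0.05 s, during which the arm holds its last target. There are 200 camera calls.

## Working session

There is one attempt and no reset: what is moved stays moved. The work goes in short steps, Python scripts to look and compute and a shell command to move; the robot and the scene stay as the last step left them, time stands still between calls to the robot, and variables do not carry over. Pictures are saved under pics/ and viewed, at most 10 in all, crops included, and the job is handed in when it is done.

```bash
ls; mkdir -p pics
python3 - <<'E'
from rig import status, grab_frame
import cv2,numpy as np
print(status.read_state())
for n in ["scene","side"]:
    f=grab_frame(n); np.savez(f"pics/{n}.npz",**f); cv2.imwrite(f"pics/{n}.png",f["img"][:,:,::-1]); print(n,f["K"].tolist(),f["world_from_camera"].round(3).tolist())
E
```

```text
pics
{'time_s': 0.0, 'joint_pos': array([-1.23842351e+00,  1.31133227e-01,  1.48925906e+00, -4.01900433e-05,
        1.52299560e+00, -8.53929435e-02]), 'dq': array([-5.03884202e-04, -6.41706138e-05,  3.12732832e-04,  1.13751994e-03,
        1.13177262e-03, -3.46148791e-04]), 'tau': array([ 8.05003356e-05, -5.59839606e+01, -4.91750693e+01,  7.71704852e-02,
        3.57967685e-02, -1.49921252e-04]), 'tcp_pos': array([ 0.24325863, -0.54786271,  0.21761523]), 'tool_rot': array([-3.07156575e+00, -6.51097839e-01,  4.09694500e-04]), 'contact_force': array([0.29782415, 0.08403613, 0.17895057]), 'wrist_torque': array([ 0.00402541, -0.01433676, -0.09327138]), 'finger_force': 0.0, 'opening': 0.09310899659771167}
scene [[444.0362190893275, 0.0, 325.56450586758353], [0.0, 444.0362190893275, 194.45927398580758], [0.0, 0.0, 1.0]] [[-0.729, -0.542, 0.419, 0.109], [-0.685, 0.564, -0.462, 0.569], [0.014, -0.623, -0.782, 0.907], [0.0, 0.0, 0.0, 1.0]]
side [[378.1327812484071, 0.0, 321.66598388575443], [0.0, 378.1327812484071, 200.85902978612953], [0.0, 0.0, 1.0]] [[-0.219, 0.753, -0.62, 1.203], [0.976, 0.174, -0.134, 0.21], [0.007, -0.634, -0.773, 0.86], [0.0, 0.0, 0.0, 1.0]]
```

View pics/scene.png

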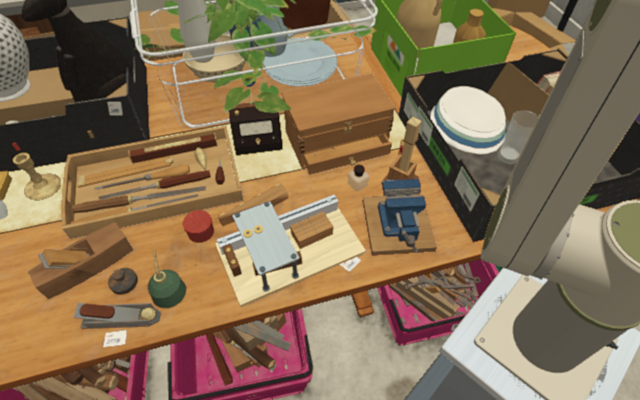

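View pics/side.png

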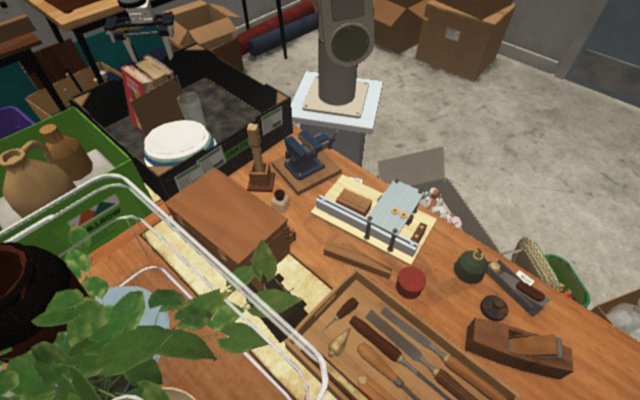

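Scene view: jig in the centre (bridge about (265,237)), blank at (312,231), wedge behind the fence at (255,205), stick in its holder at (408,150), vice at (402,222). Next come enlarged crops.

Run:
```python
import cv2,numpy as np
for n,(x0,y0,w,h) in {"scene":(205,110,240,195),"side":(235,110,220,180)}.items():
    im=cv2.imread(f"pics/{n}.png")[y0:y0+h,x0:x0+w]
    s=800//w if 800//w*h<=600 else 3
    im=cv2.resize(im,None,fx=s,fy=s,interpolation=cv2.INTER_CUBIC)
    for k in range(0,w,20): cv2.putText(im,str(x0+k),(k*s,8),0,.35,(0,0,255)); cv2.line(im,(k*s,10),(k*s,16),(0,0,255))
    for k in range(0,h,20): cv2.putText(im,str(y0+k),(0,k*s+4),0,.35,(0,0,255)); cv2.line(im,(24,k*s),(30,k*s),(0,0,255))
    cv2.imwrite(f"pics/{n}_c.png",im)
```

```text
(no output)
```

View pics/scene_c.png

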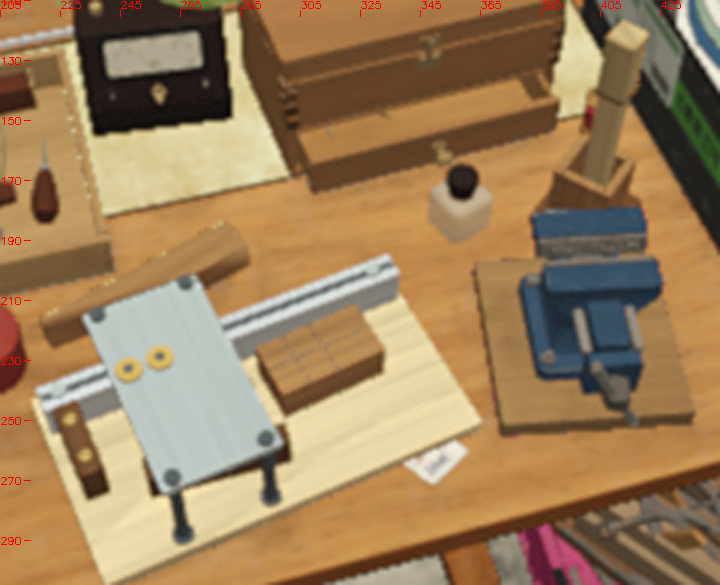

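View pics/side_c.png

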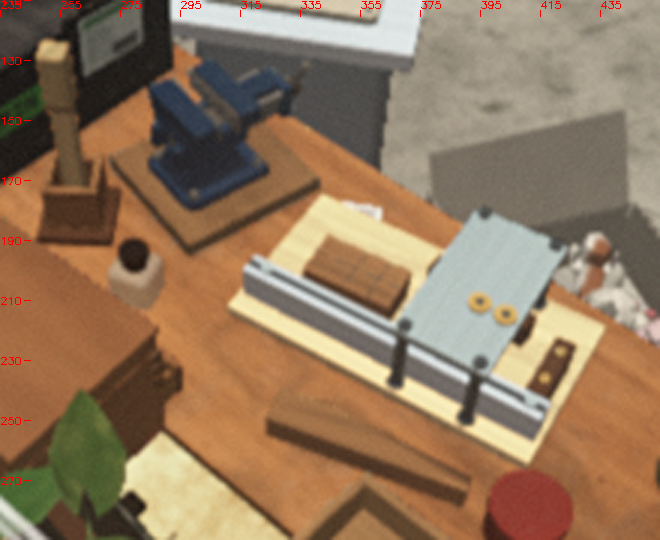

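Both crops show the parts clearly. Read-offs in crop pixels: blank top corners at scene (357,307), (383,348), (290,395), (257,352); wedge head at the right in the scene view, thin end to the left, roughly along the feed. Next, a pose fit from these corners.

```bash
cat > h.py <<'E'
import numpy as np
from scipy.spatial.transform import Rotation as R
from scipy.optimize import least_squares
def proj(f,P):
    W=f["world_from_camera"]; p=(P-W[:3,3])@W[:3,:3]; q=p@f["K"].T; return q[:,:2]/q[:,2:]
def fit(fr,obs,x0):
    # obs: list of (view, local xyz mm, pixel)
    def place(v): c,s=np.cos(v[2]),np.sin(v[2]); return lambda L:np.c_[L[:,0]*c-L[:,1]*s+v[0],L[:,0]*s+L[:,1]*c+v[1],L[:,2]]
    def res(v):
        return np.concatenate([(proj(fr[n],place(v)(np.array([o[1] for o in obs if o[0]==n])/1000.))-np.array([o[2] for o in obs if o[0]==n])).ravel() for n in {o[0] for o in obs}])
    r=least_squares(res,x0,loss="soft_l1"); return r.x,res(r.x)
E
python3 - <<'E'
import numpy as np
from h import *
fr={n:dict(np.load(f"pics/{n}.npz")) for n in("scene","side")}
def S(L,x,y):return("scene",L,(205+x/3,110+y/3))
def D(L,x,y):return("side",L,(235+x/3,110+y/3))
def jl(v,q):
    c,s=np.cos(v[2]),np.sin(v[2]);d=np.array(q[:2])-v[:2];return (np.array([c*d[0]+s*d[1],-s*d[0]+c*d[1]])*1000).round(1),np.degrees(q[2]-v[2]).round(1)
J=[S((-155,98,15),481,423),S((155,98,15),107,582),S((155,-76,15),33,397),S((-150,-57,53),390,255),S((-150,-35,53),399,268),
 S((10,93,98),284,435),S((100,93,98),170,492),S((100,-73,98),83,313),S((10,-73,98),195,275),
 D((-155,98,15),322,194),D((-155,-76,15),230,303),D((155,-76,15),530,462),D((155,98,15),605,325),
 D((10,-73,98),398,325),D((100,-73,98),480,370),D((100,93,98),567,243),D((10,93,98),482,208)]
jig,r=fit(fr,J,[.5,.0,.7]);print("jig",jig,r.reshape(-1,2).round(1).tolist())
B=[S((-45,-25,36+15),357,307),S((-45,25,51),383,348),S((45,25,51),290,395),S((45,-25,51),257,352),
 D((-45,25,51),328,235),D((45,25,51),411,268),D((45,-25,51),391,305),D((-45,-25,51),305,272)]
b,r=fit(fr,B,jig);print("blank",b,jl(jig,b),r.round(1))
Wd=[S((-24,-18,30),225,223),S((-24,18,30),248,248),S((156,-18,30),40,322),S((156,-4,30),50,336),
 D((-24,18,30),285,388),D((-24,-18,30),267,427),D((156,-18,30),463,493),D((156,-4,30),470,479)]
w,r=fit(fr,Wd,jig);print("wedge",w,jl(jig,w),r.round(1))
ST=[S((-13,-13,218),630,52),S((13,-13,218),610,35),S((13,13,218),628,20),S((-13,13,218),648,35)]
ST=[S((0,0,218),628,36),D((0,0,218),54,47),S((0,0,153),614,98),D((0,0,153),62,110)]
s,r=fit(fr,ST,[.4,-.3,.7]);print("stick",s,r.round(1))
# holder, rim and base corners; yaw guess sweep
H=[D((-38,-38,12),37,238),D((38,-38,12),106,241),D((38,38,12),121,190),D((27,-27,68),95,195),D((-27,-27,68),45,190),D((27,27,68),105,158)]
for y0 in(0,.7,1.4,2.2,-.7,-1.4): 
    h,r=fit(fr,H,[s[0],s[1],y0]);print("holder",h,abs(r).max().round(1))
V=[S((0,0,22),475,262),]
for n,p in (("scene",[(475,262),(500,432),(693,420)]),("side",[(110,160),(190,250),(320,183)])):
    f=fr[n]
    for x,y in p:
        px=np.array([(205 if n=="scene" else 235)+x/3,110+y/3,1]);d=f["world_from_camera"][:3,:3]@np.linalg.solve(f["K"],px);o=f["world_from_camera"][:3,3];t=(.022-o[2])/d[2];print(n,(o+t*d).round(3))
# depth check
for n,x,y in(("scene",628,36),("side",54,47),("scene",320,350),("side",360,270)):
    u,v=int(round((205 if n=="scene" else 235)+x/3)),int(round(110+y/3));f=fr[n];z=f["depth"][v,u]
    print(n,(f["world_from_camera"]@np.r_[z*np.linalg.solve(f["K"],[u,v,1]),1])[:3].round(3))
E
```

```text
jig [0.55000291 0.2098169  1.212408  ] [[0.3, -0.5], [-1.3, 0.7], [-1.3, 0.1], [-0.8, -0.7], [0.3, 1.4], [-0.5, 2.3], [-3.0, 0.1], [-0.5, 0.1], [-0.4, -0.9], [-0.8, -1.7], [-2.0, -0.9], [-1.6, -1.0], [-0.3, -0.9], [-3.8, -0.7], [1.2, 0.6], [-0.3, -0.1], [-2.3, -2.1]]
blank [0.52594172 0.15591183 1.28996122] (array([-58.9,   3.6]), np.float64(4.4)) [-1.7 -1.2  0.5  0.1 -2.4  0.9 -1.7 -0.6 -0.7 -1.7  0.6 -0.9 -0.3 -0.9
 -1.1 -2.3]
wedge [0.67513121 0.13240833 1.38090343] (array([ -28.6, -144.3]), np.float64(9.7)) [-0.2 -1.1 -0.2 -0.5 -1.6 -1.3 -2.2 -2.1 -0.9 -2.6 -0.3 -4.9  1.6 -1.8
  0.9 -1.8]
stick [ 0.47742191 -0.13379398  0.7       ] [-0.4 -0.2 -0.4 -0.6 -0.2 -0.9  0.3 -3.3]
holder [ 0.48760722 -0.13158825  1.70057049] 1.8
holder [ 0.48760722 -0.13158825  1.70057007] 1.8
holder [ 0.48760722 -0.13158825  1.70057085] 1.8
holder [ 0.48760722 -0.13158825  1.70057023] 1.8
holder [ 0.48760722 -0.13158825  1.70057047] 1.8
holder [ 0.48760722 -0.13158825  1.70057056] 1.8
scene [ 0.507 -0.014  0.022]
scene [0.385 0.1   0.022]
scene [ 0.284 -0.012  0.022]
side [ 0.419 -0.12   0.022]
side [ 0.519 -0.008  0.022]
side [0.402 0.099 0.022]
scene [ 0.478 -0.135  0.216]
side [ 0.479 -0.133  0.216]
scene [0.523 0.156 0.052]
side [0.53  0.159 0.049]
```

```bash
cat > go.py <<'E'
# usage: go.py w|j x y z yaw_of_tool_y(rad, in frame) tilt_deg(along tool y, foot foremost) N [side]  -> row to repeat N times
import sys,numpy as np
from scipy.spatial.transform import Rotation as R
from rig import status
import json
J=json.load(open("jig.json"))
fr,x,y,z,yaw,tilt,N=sys.argv[1],*map(float,sys.argv[2:7]),int(sys.argv[7])
p=np.array([x,y,z])/1000
if fr=="j": yaw+=J[2]; p=R.from_rotvec([0,0,J[2]]).apply(p)+[J[0],J[1],0]
d=np.array([np.cos(yaw),np.sin(yaw),0]);t=np.radians(tilt);up=np.array([0,0,1.])
Z=np.sin(t)*d-np.cos(t)*up;Y=np.cos(t)*d+np.sin(t)*up
T=R.from_matrix(np.c_[np.cross(Y,Z),Y,Z])
s=status.read_state();C=R.from_rotvec(s["tool_rot"])
w=(C.inv()*T).as_rotvec();q=C.inv().apply(p-s["tcp_pos"])*1000
A=sum(R.from_rotvec(w*k/N).as_matrix() for k in range(N))
print("row",np.linalg.solve(A,q).round(1).tolist()+(np.degrees(w)/5/N).round(2).tolist(),"N",N,"total mm",np.linalg.norm(q).round(0),"deg",np.degrees(np.linalg.norm(w)).round(0))
E
echo "[0.5500,0.2098,1.2124]">jig.json
python3 go.py w 479 -134 255 1.70 0 16
python3 - <<'E'
import numpy as np
f=dict(np.load("pics/scene.npz"));v,u=np.mgrid[0:400,0:640];z=f["depth"]
P=np.stack([u,v,np.ones_like(u)],-1)@np.linalg.inv(f["K"]).T*z[...,None];W=f["world_from_camera"];P=P@W[:3,:3].T+W[:3,3]
m=(z>0)&(P[...,0]>.15)&(P[...,0]<.65)&(P[...,1]<-.05)&(P[...,1]>-.65)
for a in np.arange(.15,.65,.1):
  print(round(a,2),[(round(b,2),round(P[...,2][m&(P[...,0]>a)&(P[...,0]<a+.1)&(P[...,1]>b)&(P[...,1]<b+.1)].max(initial=-1),2)) for b in np.arange(-.65,-.05,.1)])
E
```

```text
row [32.7, 27.7, -2.3, -0.0, -0.0, -2.04] N 16 total mm 478.0 deg 163.0
0.15 [(np.float64(-0.65), np.float64(-1.0)), (np.float64(-0.55), np.float64(-0.51)), (np.float64(-0.45), np.float64(-0.52)), (np.float64(-0.35), np.float64(-0.53)), (np.float64(-0.25), np.float64(0.14)), (np.float64(-0.15), np.float64(0.15))]
0.25 [(np.float64(-0.65), np.float64(0.21)), (np.float64(-0.55), np.float64(0.21)), (np.float64(-0.45), np.float64(0.15)), (np.float64(-0.35), np.float64(0.01)), (np.float64(-0.25), np.float64(0.15)), (np.float64(-0.15), np.float64(0.15))]
0.35 [(np.float64(-0.65), np.float64(0.0)), (np.float64(-0.55), np.float64(0.21)), (np.float64(-0.45), np.float64(0.11)), (np.float64(-0.35), np.float64(0.12)), (np.float64(-0.25), np.float64(0.15)), (np.float64(-0.15), np.float64(0.13))]
0.45 [(np.float64(-0.65), np.float64(0.21)), (np.float64(-0.55), np.float64(0.17)), (np.float64(-0.45), np.float64(0.12)), (np.float64(-0.35), np.float64(0.15)), (np.float64(-0.25), np.float64(0.16)), (np.float64(-0.15), np.float64(0.22))]
0.55 [(np.float64(-0.65), np.float64(0.23)), (np.float64(-0.55), np.float64(0.21)), (np.float64(-0.45), np.float64(0.21)), (np.float64(-0.35), np.float64(0.15)), (np.float64(-0.25), np.float64(0.15)), (np.float64(-0.15), np.float64(0.15))]
```

```bash
python3 -m inch '[[[0,0,-37,0,0,0],[32,-23.5,0,0,0,0],[32,-23.5,0,0,0,0],[32,-23.5,0,0,0,0],[32,-23.5,0,0,0,0],[32,-23.5,0,0,0,0],[32,-23.5,0,0,0,0],[32,-23.5,0,0,0,0],[32,-23.5,0,0,0,0],[32,-23.5,0,0,0,0],[32,-23.5,0,0,0,0],[32,-23.5,0,0,0,0],[32,-23.5,0,0,0,0]]]' 0
python3 -m inch '[[[0,0,0,0,0,-2.04],[0,0,0,0,0,-2.04],[0,0,0,0,0,-2.04],[0,0,0,0,0,-2.04],[0,0,0,0,0,-2.04],[0,0,0,0,0,-2.04],[0,0,0,0,0,-2.04],[0,0,0,0,0,-2.04],[0,0,0,0,0,-2.04],[0,0,0,0,0,-2.04],[0,0,0,0,0,-2.04],[0,0,0,0,0,-2.04],[0,0,0,0,0,-2.04],[0,0,0,0,0,-2.04],[0,0,0,0,0,-2.04],[0,0,0,0,0,-2.04],[0,0,0,0,0,0]]]'
python3 go.py w 479 -134 166 1.70 0 4
python3 - <<'E'
from rig import grab_frame
import cv2,numpy as np
f=grab_frame("wrist");np.savez("pics/w1.npz",**f);cv2.imwrite("pics/w1.png",f["img"][:,:,::-1])
E
```

```text
time_s: 1.72
tcp_pos: [0.4803, -0.1335, 0.2553]
tool_rot: [-3.073, -0.651, 0.001]
contact_force: [0.3, -0.1, -0.7]
opening: 0.093
finger_force: 0.0
time_s: 3.85
tcp_pos: [0.4798, -0.1347, 0.2552]
tool_rot: [0.194, -3.135, -0.001]
contact_force: [-0.9, 0.3, -0.1]
opening: 0.0928
finger_force: 0.0
row [0.2, 0.2, 22.3, 0.0, -0.0, -0.02] N 4 total mm 89.0 deg 0.0
```

View pics/w1.png

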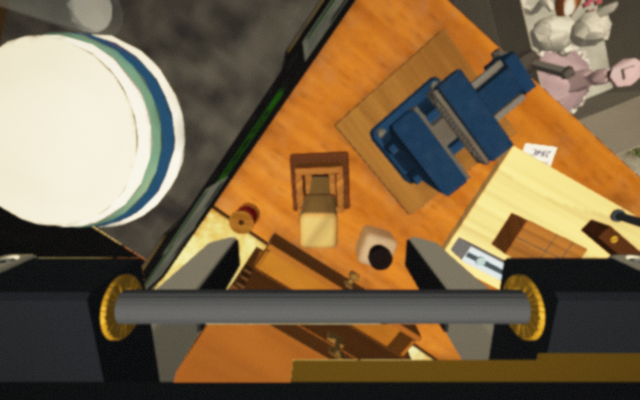

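The wrist view shows the stick top at (319,230), square to the fingers and midway between them. The pocket lies behind it at (320,185), and the reel and bottle are clear.

```bash
python3 -m inch '[[[0,0,22,0,0,0],[0,0,22,0,0,0],[0,0,22,0,0,0],[0,0,23,0,0,0],[0,0,0,0,0,0]]]' 0
python3 -m inch '[[[0,0,0,0,0,0],[0,0,0,0,0,0],[0,0,0,0,0,0],[0,0,0,0,0,0],[0,0,0,0,0,0],[0,0,0,0,0,0]]]' 255 55
```

```text
time_s: 4.53
tcp_pos: [0.4785, -0.1342, 0.1646]
tool_rot: [0.19, -3.132, -0.003]
contact_force: [-0.5, -0.2, -0.2]
opening: 0.0925
finger_force: 0.0
time_s: 5.28
tcp_pos: [0.48, -0.1348, 0.1666]
tool_rot: [0.195, -3.135, -0.0]
contact_force: [0.3, -0.6, 0.6]
opening: 0.0374
finger_force: 0.0
```

```bash
python3 -m inch '[[[0,0,0,0,0,0],[0,0,0,0,0,0],[0,0,0,0,0,0]]]'
python3 -m inch '[[[0,0,-10,0,0,0],[0,0,-20,0,0,0],[0,0,-20,0,0,0],[0,0,-20,0,0,0]]]'
```

```text
time_s: 5.65
tcp_pos: [0.4799, -0.1348, 0.1665]
tool_rot: [0.196, -3.135, -0.0]
contact_force: [0.6, 0.0, -0.8]
opening: 0.0258
finger_force: 55.0
time_s: 6.15
tcp_pos: [0.4802, -0.1349, 0.2383]
tool_rot: [-0.196, 3.135, -0.001]
contact_force: [-0.2, 0.6, -0.1]
opening: 0.0258
finger_force: 55.0
```

```bash
python3 -m inch '[[[0,0,-30,0,0,0],[0,0,-32,0,0,0]]]'
python3 go.py j -59 58 300 0 0 9
```

```text
time_s: 6.4
tcp_pos: [0.4799, -0.1348, 0.3003]
tool_rot: [-0.196, 3.135, -0.0]
contact_force: [-0.1, 0.4, -0.2]
opening: 0.0256
finger_force: 55.0
row [3.7, 34.5, 0.0, -0.0, 0.0, 0.61] N 9 total mm 310.0 deg 28.0
```

```bash
python3 -m inch '[[[3.7,34.5,0,0,0,0.61],[3.7,34.5,0,0,0,0.61],[3.7,34.5,0,0,0,0.61],[3.7,34.5,0,0,0,0.61],[3.7,34.5,0,0,0,0.61],[3.7,34.5,0,0,0,0.61],[3.7,34.5,0,0,0,0.61],[3.7,34.5,0,0,0,0.61],[3.7,34.5,0,0,0,0.61],[0,0,0,0,0,0],[0,0,0,0,0,0]]]'
python3 - <<'E'
from rig import grab_frame,status
import cv2,numpy as np
print(status.read_state()["joint_pos"].round(2))
f=grab_frame("wrist");np.savez("pics/w2.npz",**f);cv2.imwrite("pics/w2.png",f["img"][:,:,::-1]); print(f["K"].round(0).tolist(),f["world_from_camera"].round(3).tolist())
E
python3 go.py j -59 58 174 0 0 4
```

```text
time_s: 7.78
tcp_pos: [0.4743, 0.1741, 0.2991]
tool_rot: [0.552, 3.092, -0.001]
contact_force: [0.0, 0.6, -0.5]
opening: 0.0257
finger_force: 55.0
[ 0.25 -0.15  1.62 -0.    1.67 -0.97]
[[318.0, 0.0, 322.0], [0.0, 318.0, 207.0], [0.0, 0.0, 1.0]] [[0.345, 0.908, 0.236, 0.41], [0.938, -0.334, -0.086, 0.199], [0.0, 0.251, -0.968, 0.467], [0.0, 0.0, 0.0, 1.0]]
row [-0.1, 0.3, 31.3, -0.0, 0.0, 0.01] N 4 total mm 125.0 deg 0.0
```

View pics/w2.png

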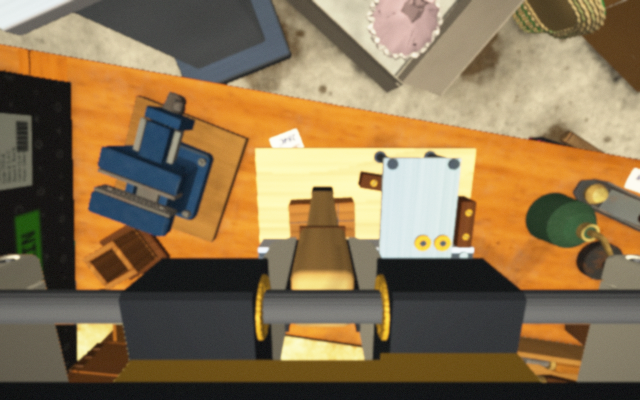

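Wrist view: board corners at (256,149) and (476,149), bushes at (422,243) and (442,243), blank's near top edge from (290,200) to (355,199). The foot at (321,190) is just beyond the blank's side. I'll refine the jig and blank from these.

Run:
```python
import numpy as np
from h import *
fr={"w":dict(np.load("pics/w2.npz"))}
O=[("w",(-155,98,15),(256,149)),("w",(155,98,15),(476,149)),("w",(10,93,98),(381,157)),("w",(100,93,98),(461,157)),("w",(62,-10,103),(422,243)),("w",(86,-10,103),(442,243))]
v,r=fit(fr,O,[.55,.21,1.212]);print(v,r.reshape(-1,2).round(1).tolist())
f=fr["w"];W=f["world_from_camera"]
for p,z in(((290,200),.051),((355,199),.051),((321,190),.155)):
    d=W[:3,:3]@np.linalg.solve(f["K"],[*p,1.]);q=W[:3,3]+d*(z-W[2,3])/d[2]-[v[0],v[1],0];c,s=np.cos(v[2]),np.sin(v[2]);print(p,[round(1000*(c*q[0]+s*q[1]),1),round(1000*(-s*q[0]+c*q[1]),1)])
```

```text
[0.55289376 0.21013551 1.22041856] [[-1.7, -0.6], [-0.5, -1.2], [1.8, 0.7], [-0.1, 0.5], [0.4, 0.1], [0.0, 0.0]]
(290, 200) [np.float64(-103.2), np.float64(32.0)]
(355, 199) [np.float64(-15.9), np.float64(33.2)]
(321, 190) [np.float64(-61.1), np.float64(66.8)]
```

```bash
echo "[0.552,0.2100,1.216]">jig.json
python3 -m inch '[[[0,0,31,0,0,0],[0,0,31,0,0,0],[0,0,31,0,0,0],[0,0,31,0,0,0],[-6,0,0,0,0,0],[-5,0,0,0,0,0],[-4,0,0,0,0,0],[-4,0,0,0,0,0],[-4,0,0,0,0,0],[-4,0,0,0,0,0]]]'
python3 -m inch '[[[-3,0,0,0,0,0],[-2,0,0,0,0,0],[0,0,0,0,0,0]]]'
python3 - <<'E'
from rig import status;import numpy as np
s=status.read_state();c,n=np.cos(1.216),np.sin(1.216);q=s["tcp_pos"]-[.552,.21,0];print(c*q[0]+n*q[1],-n*q[0]+c*q[1]);F=s["contact_force"];print("F jig",c*F[0]+n*F[1],-n*F[0]+c*F[1])
E
```

```text
time_s: 9.07
tcp_pos: [0.4998, 0.1651, 0.1748]
tool_rot: [-0.554, -3.092, -0.0]
contact_force: [-1.1, 0.9, -0.6]
opening: 0.0259
finger_force: 55.0
time_s: 9.45
tcp_pos: [0.5045, 0.1632, 0.1746]
tool_rot: [0.554, 3.092, -0.0]
contact_force: [-0.2, -0.5, -0.8]
opening: 0.0261
finger_force: 55.0
-0.06037226986672699 0.02833316025402573
F jig -0.5274993675534806 -0.025893545879306396
```

```bash
cat > st.py <<'E'
from rig import status;import numpy as np,json
from scipy.spatial.transform import Rotation as R
j=json.load(open("jig.json"));r=R.from_rotvec([0,0,-j[2]]);s=status.read_state()
print("jig TCP",(r.apply(s["tcp_pos"]-[j[0],j[1],0])*1000).round(1),"F",r.apply(s["contact_force"]).round(1),"t",s["time_s"])
E
for i in 1; do python3 -m inch '[[[-2,0,0,0,0,0],[0,0,0,0,0,0]]]' >/dev/null; python3 st.py; done
python3 -m inch '[[[-2,0,0,0,0,0],[0,0,0,0,0,0]]]' >/dev/null; python3 st.py
python3 -m inch '[[[-2,0,0,0,0,0],[0,0,0,0,0,0]]]' >/dev/null; python3 st.py
```

```text
jig TCP [-60.3  26.4 174.6] F [-0.   0.5 -0.8] t 9.7
jig TCP [-60.3  25.4 174.5] F [-0.   4.5  2.8] t 9.95
jig TCP [-60.3  23.8 174.4] F [0.2 7.  2.5] t 10.2
```

```bash
python3 -m inch '[[[8,0,0,0,0,0],[12,0,0,0,0,0],[0,0,-30,0,0,0],[0,0,-30,0,0,0],[0,0,0,0,0,0]]]' >/dev/null; python3 st.py; python3 go.py j -222 -4 205 0 35 8
```

```text
jig TCP [-59.3  41.4 237.8] F [ 0.5 -0.5 -1.5] t 10.825
row [-5.7, -21.0, -1.5, -0.87, 0.01, 0.0] N 8 total mm 172.0 deg 35.0
```

```bash
python3 -m inch '[[[-5.7,-21,-1.5,-0.87,0.01,0],[-5.7,-21,-1.5,-0.87,0.01,0],[-5.7,-21,-1.5,-0.87,0.01,0],[-5.7,-21,-1.5,-0.87,0.01,0],[-5.7,-21,-1.5,-0.87,0.01,0],[-5.7,-21,-1.5,-0.87,0.01,0],[-5.7,-21,-1.5,-0.87,0.01,0],[-5.7,-21,-1.5,-0.87,0.01,0],[0,0,0,0,0,0]]]' >/dev/null; python3 st.py; python3 go.py j -222 -4 149 0 35 4
python3 - <<'E'
from rig import grab_frame,status
import cv2,numpy as np
print(status.read_state()["joint_pos"].round(2))
a=[]
for n,(x,y) in (("scene",(205,90)),("side",(245,90))):
    f=grab_frame(n); np.savez(f"pics/{n}2.npz",**f); a.append(cv2.resize(f["img"][y:y+200,x:x+200,::-1],None,fx=2,fy=2,interpolation=cv2.INTER_CUBIC))
f=grab_frame("wrist");np.savez("pics/w3.npz",**f)
cv2.imwrite("pics/p2.png",np.hstack(a))
E
```

```text
jig TCP [-224.6   -2.   199.5] F [-0.6 -0.  -0.2] t 11.95
row [-0.6, -6.7, 10.7, -0.01, -0.02, -0.02] N 4 total mm 51.0 deg 1.0
[-0.58 -0.22  1.99  0.59  1.54 -1.86]
```

View pics/p2.png

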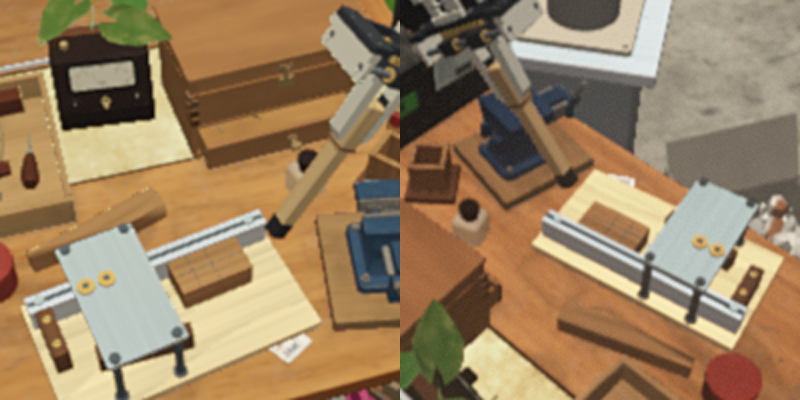

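The view shows the blank along the fence and the stick leaning with its foot behind the blank (scene crop (280,228)). I'll lower it and start feeding.

```bash
python3 -m inch '[[[-0.6,-6.7,10.7,0,0,0],[-0.6,-6.7,10.7,0,0,0],[-0.6,-6.7,10.7,0,0,0],[-0.6,-6.7,10.7,0,0,0],[0,0,0,0,0,0]]]' >/dev/null; python3 st.py
python3 -m inch '[[[0,6,4.2,0,0,0],[0,5,3.5,0,0,0],[0,3.3,2.3,0,0,0],[-0.2,3.3,2.3,0,0,0],[-0.2,3.3,2.3,0,0,0],[-0.2,3.3,2.3,0,0,0],[0,0,0,0,0,0]]]' >/dev/null; python3 st.py
```

```text
jig TCP [-220.4   -4.2  150.5] F [-0.7 -0.  -1.5] t 12.725
jig TCP [-190.8   -5.6  151.9] F [-0.4 -1.  -1. ] t 13.6
```

```bash
python3 -m inch '[[[-0.3,4.9,3.5,0,0,0],[-0.3,4.9,3.6,0,0,0],[-0.3,4.9,3.6,0,0,0],[-0.3,4.9,3.6,0,0,0],[-0.3,4.9,3.6,0,0,0],[-0.2,4.9,3.6,0,0,0],[-0.2,4.9,3.6,0,0,0],[-0.2,4.9,3.6,0,0,0]]]' >/dev/null; python3 st.py
python3 -m inch '[[[-0.2,4.9,3.5,0,0,0],[-0.2,4.9,3.6,0,0,0],[-0.2,4.9,3.6,0,0,0],[-0.2,4.9,3.6,0,0,0],[0,0,0,0,0,0]]]' >/dev/null; python3 st.py
python3 - <<'E'
from rig import grab_frame,status
import cv2,numpy as np
a=[]
for n,(x,y) in (("scene",(205,130)),("side",(300,130))):
    f=grab_frame(n); np.savez(f"pics/{n}2.npz",**f); a.append(cv2.resize(f["img"][y:y+160,x:x+133,::-1],None,fx=3,fy=3,interpolation=cv2.INTER_CUBIC))
cv2.imwrite("pics/p3.png",np.hstack(a))
E
```

```text
jig TCP [-142.1   -7.6  150.7] F [-0.9  0.7 -0.3] t 14.6
jig TCP [-117.7   -8.3  150.2] F [-0.5  1.  -0.5] t 15.225
```

View pics/p3.png

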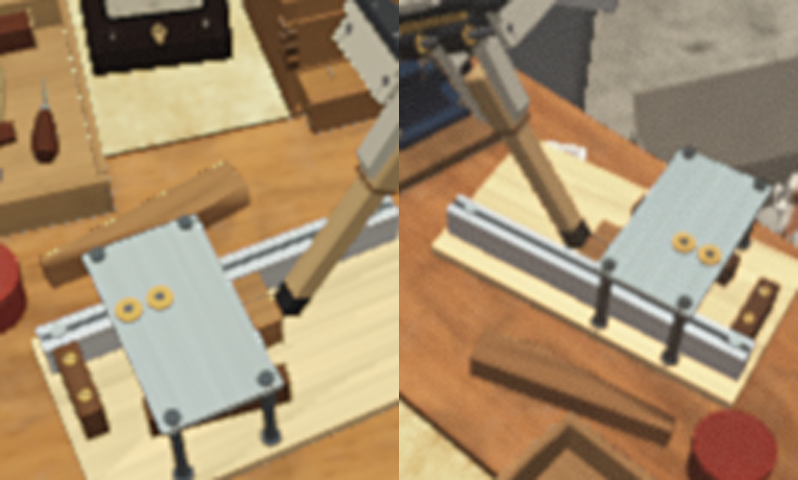

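Both views show the blank flush along the fence, entering the bridge, with the foot on its rear face at scene crop (292,298).

```bash
python3 -m inch '[[[0,4.9,3.5,0,0,0],[-0.1,4.9,3.5,0,0,0],[0,4.9,3.5,0,0,0],[-0.1,4.9,3.5,0,0,0],[0,4.9,3.5,0,0,0],[-0.1,4.9,3.5,0,0,0],[0,4.9,3.5,0,0,0],[-0.1,4.9,3.5,0,0,0]]]' >/dev/null; python3 st.py
python3 -m inch '[[[0,2.5,1.7,0,0,0],[0,2.5,1.7,0,0,0],[0,0,0,0,0,0]]]' >/dev/null; python3 st.py
python3 -m inch '[[[0,1.6,1.1,0,0,0],[0,1.6,1.1,0,0,0],[0,0,0,0,0,0]]]' >/dev/null; python3 st.py
```

```text
jig TCP [-69.7  -8.7 149.5] F [-1.5 -0.4  0.3] t 16.325
jig TCP [-63.9  -8.6 149.6] F [ 0.2  0.2 -1.3] t 16.7
jig TCP [-60.1  -8.6 149.6] F [ 0.6  0.9 -0. ] t 17.075
```

```bash
python3 -m inch '[[[0,1.6,1.1,0,0,0],[0,0,0,0,0,0]]]' >/dev/null; python3 st.py
python3 -m inch '[[[0,1.6,1.1,0,0,0],[0,0,0,0,0,0]]]' >/dev/null; python3 st.py
python3 -m inch '[[[0,1.6,1.1,0,0,0],[0,0,0,0,0,0]]]' >/dev/null; python3 st.py
```

```text
jig TCP [-58.3  -8.6 149.6] F [-2.   1.   0.2] t 17.325
jig TCP [-57.5  -8.9 149.5] F [-11.4   1.9   4.6] t 17.575
jig TCP [-56.7  -9.4 149.5] F [-18.8   3.2   8.7] t 17.825
```

Hard up to the stop (19 N, sharp rise at the predicted position). I'll back off and raise the stick.

```bash
python3 -m inch '[[[0,-4.1,-2.9,0,0,0],[0,-8.2,-5.7,0,0,0],[0,-8.2,-5.7,0,0,0],[0,-16.4,-11.5,0,0,0],[0,-16.4,-11.5,0,0,0],[0,-16.4,-11.5,0,0,0],[0,20,-29,0,0,0],[0,0,0,0,0,0]]]' >/dev/null; python3 st.py
python3 go.py j -110 0 305 0 0 5
python3 - <<'E'
from rig import grab_frame
import cv2,numpy as np
a=[]
for n,(x,y) in (("scene",(205,130)),("side",(300,130))):
    f=grab_frame(n); np.savez(f"pics/{n}3.npz",**f); a.append(cv2.resize(f["img"][y:y+160,x:x+133,::-1],None,fx=3,fy=3,interpolation=cv2.INTER_CUBIC))
cv2.imwrite("pics/p4.png",np.hstack(a))
E
```

```text
jig TCP [-140.1  -11.   188. ] F [-0.3 -0.7 -0.7] t 18.825
row [2.2, 14.2, -20.0, 1.39, -0.0, 0.0] N 5 total mm 121.0 deg 35.0
```

View pics/p4.png

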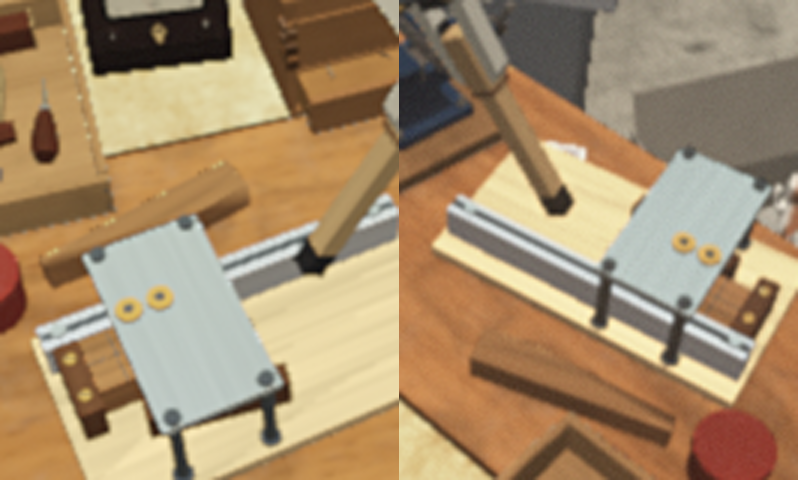

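The blank now sits flush against the stop and the fence, seen past the bridge at scene crop (110,370). Next I return the stick.

```bash
python3 -m inch '[[[2.2,14.2,-20,1.39,0,0],[2.2,14.2,-20,1.39,0,0],[2.2,14.2,-20,1.39,0,0],[2.2,14.2,-20,1.39,0,0],[2.2,14.2,-20,1.39,0,0],[0,0,0,0,0,0],[0,0,0,0,0,0]]]' >/dev/null; python3 st.py
python3 go.py w 480 -134.8 302 1.70 0 7
```

```text
jig TCP [-109.5    1.9  300.3] F [-1.1  0.6 -1.2] t 19.8
row [-0.5, -35.3, -0.3, 0.01, -0.01, -0.79] N 7 total mm 245.0 deg 28.0
```

```bash
python3 -m inch '[[[-0.5,-35.3,0,0,0,-0.79],[-0.5,-35.3,0,0,0,-0.79],[-0.5,-35.3,0,0,0,-0.79],[-0.5,-35.3,0,0,0,-0.79],[-0.5,-35.3,0,0,0,-0.79],[-0.5,-35.3,0,0,0,-0.79],[-0.5,-35.3,0,0,0,-0.79],[0,0,0,0,0,0],[0,0,0,0,0,0]]]'
python3 go.py w 480 -134.8 240 1.70 0 2
python3 - <<'E'
from rig import grab_frame
import cv2,numpy as np
a=[]
for n,(x,y) in (("scene",(365,80)),("side",(215,80))):
    f=grab_frame(n); np.savez(f"pics/{n}4.npz",**f); a.append(cv2.resize(f["img"][y:y+130,x:x+100,::-1],None,fx=4,fy=4,interpolation=cv2.INTER_CUBIC))
cv2.imwrite("pics/p5.png",np.hstack(a))
E
```

```text
time_s: 20.92
tcp_pos: [0.4798, -0.1351, 0.3006]
tool_rot: [0.199, -3.128, -0.008]
contact_force: [0.3, 0.5, -0.3]
opening: 0.0258
finger_force: 55.0
row [-0.3, 0.0, 30.3, 0.03, -0.04, -0.01] N 2 total mm 61.0 deg 0.0
```

View pics/p5.png

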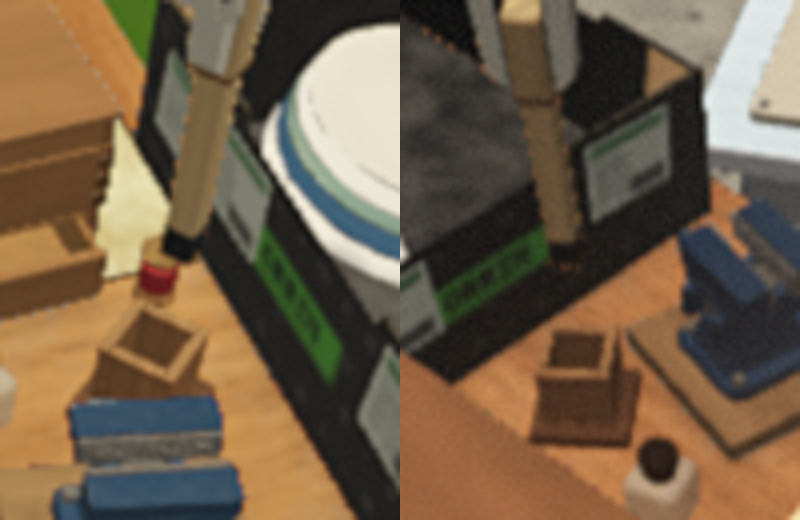

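Stick upright above the holder: foot at about scene crop (181,248), side crop (565,258). The empty pocket's rim is centred at scene (154,345), side (580,354). I'll check the offset numerically.

Run:
```python
import numpy as np
fr={n:dict(np.load(f"pics/{n}4.npz")) for n in("scene","side")}
def ray(n,x,y,z):
    f=fr[n];W=f["world_from_camera"];u=(365+x/4 if n=="scene" else 215+(x-400)/4);d=W[:3,:3]@np.linalg.solve(f["K"],[u,80+y/4,1]);return (W[:3,3]+d*(z-W[2,3])/d[2]).round(4)
print("rim",ray("scene",154,345,.068),ray("side",580,354,.068))
print("foot",ray("scene",181,250,.152),ray("side",565,262,.152))
```

```text
rim [ 0.4774 -0.132   0.068 ] [ 0.49   -0.1286  0.068 ]
foot [ 0.4754 -0.1352  0.152 ] [ 0.4843 -0.1308  0.152 ]
```

```bash
python3 go.py w 483.5 -132.3 240 1.70 0 2; python3 -m inch '[[[2,2.5,15,0,0,0],[0.8,0,22,0,0,0],[0.8,0,22,0,0,0],[0,0,20,0,0,0],[0,0,20,0,0,0],[0,0,0,0,0,0]]]'
```

```text
row [-1.8, 0.7, 30.6, 0.03, -0.03, 0.0] N 2 total mm 61.0 deg 0.0
time_s: 21.78
tcp_pos: [0.4761, -0.1318, 0.2009]
tool_rot: [0.204, -3.129, -0.008]
contact_force: [1.8, -0.0, -1.7]
opening: 0.0257
finger_force: 55.0
```

```bash
python3 -m inch '[[[-4,0,0,0,0,0],[-2.5,-0.5,0,0,0,0],[0,0,15,0,0,0],[0,0,13,0,0,0],[0,0,3,0,0,0],[0,0,0,0,0,0]]]'
```

```text
time_s: 22.52
tcp_pos: [0.4822, -0.1319, 0.1711]
tool_rot: [0.204, -3.128, -0.006]
contact_force: [-0.3, -0.4, -1.0]
opening: 0.0258
finger_force: 55.0
```

```bash
python3 -m inch '[[[0,0,2,0,0,0],[0,0,1.5,0,0,0],[0,0,0.5,0,0,0],[0,0,0,0,0,0]]]'
python3 -m inch '[[[0,0,0,0,0,0],[0,0,0,0,0,0],[0,0,0,0,0,0],[0,0,0,0,0,0],[0,0,0,0,0,0],[0,0,0,0,0,0],[0,0,0,0,0,0],[0,0,0,0,0,0]]]' 0
python3 -m inch '[[[0,0,-25,0,0,0],[0,0,-35,0,0,0],[0,0,-35,0,0,0],[0,0,-20,0,0,0]]]' 
python3 go.py w 675 132 285 1.38 0 8
python3 - <<'E'
from rig import grab_frame
import numpy as np
for n,(u,v) in (("scene",(414,122)),("side",(253,126))):
    f=grab_frame(n);np.savez(f"pics/{n}5.npz",**f);W=f["world_from_camera"]
    vv,uu=np.mgrid[80:170,(365 if n=="scene" else 215):(465 if n=="scene" else 315)];z=f["depth"][80:170,uu[0,0]:uu[0,-1]+1]
    P=(np.stack([uu,vv,np.ones_like(uu)],-1)@np.linalg.inv(f["K"]).T*z[...,None])@W[:3,:3].T+W[:3,3]
    m=(z>0)&(P[...,2]>.205)&(P[...,2]<.23)&(abs(P[...,0]-.48)<.04)&(abs(P[...,1]+.13)<.04);print(n,m.sum(),P[m].mean(0).round(4),P[m][:,2].max())
E
```

```text
time_s: 23.02
tcp_pos: [0.4826, -0.1321, 0.1677]
tool_rot: [0.204, -3.129, -0.005]
contact_force: [0.3, 0.3, -2.3]
opening: 0.0262
finger_force: 55.0
time_s: 24.02
tcp_pos: [0.4826, -0.132, 0.1677]
tool_rot: [0.204, -3.129, -0.005]
contact_force: [0.4, -0.3, -0.4]
opening: 0.0925
finger_force: 0.0
time_s: 24.52
tcp_pos: [0.4838, -0.1326, 0.2848]
tool_rot: [0.204, -3.132, -0.004]
contact_force: [0.1, -0.2, -0.5]
opening: 0.0931
finger_force: 0.0
row [-23.7, 33.5, -0.0, 0.0, -0.01, 0.46] N 8 total mm 326.0 deg 18.0
scene 128 [ 0.4778 -0.126   0.2153] 0.22109342584087233
side 95 [ 0.4839 -0.1282  0.2142] 0.21994179427639793
```

Run:
```python
import numpy as np
G={}
for n in("scene","side"):
    f=dict(np.load(f"pics/{n}.npz"));v,u=np.mgrid[0:400,0:640];z=f["depth"]
    P=np.stack([u,v,np.ones_like(u)],-1)@np.linalg.inv(f["K"]).T*z[...,None];W=f["world_from_camera"];P=P@W[:3,:3].T+W[:3,3]
    print(n);
    for a in np.arange(.5,.86,.05):
        m=(z>0)&(abs(P[...,0]-a-.025)<.025)
        print(round(a,2),[round(P[...,2][m&(abs(P[...,1]-b-.025)<.025)].max(initial=-1),2) for b in np.arange(-.15,.35,.05)])
```

```text
scene
0.5 [np.float64(0.07), np.float64(0.06), np.float64(0.07), np.float64(0.0), np.float64(0.06), np.float64(0.06), np.float64(0.05), np.float64(0.1), np.float64(0.1), np.float64(0.1)]
0.55 [np.float64(0.06), np.float64(0.07), np.float64(0.06), np.float64(0.01), np.float64(0.06), np.float64(0.06), np.float64(0.06), np.float64(0.1), np.float64(0.11), np.float64(0.1)]
0.6 [np.float64(0.15), np.float64(0.15), np.float64(0.06), np.float64(0.01), np.float64(0.0), np.float64(0.0), np.float64(0.1), np.float64(0.11), np.float64(0.11), np.float64(0.06)]
0.65 [np.float64(0.15), np.float64(0.15), np.float64(0.15), np.float64(0.15), np.float64(0.01), np.float64(0.03), np.float64(0.03), np.float64(0.03), np.float64(0.1), np.float64(0.06)]
0.7 [np.float64(0.15), np.float64(0.15), np.float64(0.15), np.float64(0.15), np.float64(0.0), np.float64(0.0), np.float64(0.05), np.float64(0.05), np.float64(0.05), np.float64(0.05)]
0.75 [np.float64(0.15), np.float64(0.15), np.float64(0.16), np.float64(0.15), np.float64(0.0), np.float64(0.0), np.float64(0.06), np.float64(0.05), np.float64(0.05), np.float64(0.
[... 1147 characters left out ...]
), np.float64(0.15), np.float64(0.15), np.float64(0.0), np.float64(0.03), np.float64(0.05), np.float64(0.05), np.float64(0.05), np.float64(0.05)]
0.75 [np.float64(0.15), np.float64(0.15), np.float64(0.16), np.float64(0.15), np.float64(0.0), np.float64(0.0), np.float64(0.06), np.float64(0.05), np.float64(0.05), np.float64(0.05)]
0.8 [np.float64(0.15), np.float64(0.15), np.float64(0.17), np.float64(0.16), np.float64(0.07), np.float64(0.06), np.float64(0.06), np.float64(0.04), np.float64(0.05), np.float64(0.05)]
0.85 [np.float64(0.29), np.float64(0.29), np.float64(0.17), np.float64(0.16), np.float64(0.16), np.float64(0.15), np.float64(0.03), np.float64(0.04), np.float64(0.03), np.float64(0.03)]
```

```bash
python3 -m inch '[[[-28,29.8,0,0,0,0],[-28,29.8,0,0,0,0],[-28,29.8,0,0,0,0],[-28,29.8,0,0,0,0],[-28,29.8,0,0,0,0],[-28,29.8,0,0,0,0],[-28,29.8,0,0,0,0],[-24,24,0,0,0,0]]]' 90 > /dev/null
python3 -m inch '[[[0,0,0,0,0,1.97],[0,0,0,0,0,1.97],[0,0,0,0,0,1.97],[0,0,0,0,0,1.97],[0,0,0,0,0,1.97],[0,0,0,0,0,1.97],[0,0,0,0,0,1.97],[0,0,0,0,0,1.97],[0,0,0,0,0,1.97],[0,0,0,0,0,1.97],[0,0,0,0,0,1.97],[0,0,0,0,0,0],[0,0,0,0,0,0]]]'
python3 - <<'E'
from rig import grab_frame
import cv2,numpy as np
f=grab_frame("wrist");np.savez("pics/w6.npz",**f);cv2.imwrite("pics/w6.png",f["img"][:,:,::-1])
E
python3 go.py w 672 124 120 -0.19 0 4
```

```text
time_s: 27.25
tcp_pos: [0.6709, 0.1268, 0.2811]
tool_rot: [-2.413, -2.001, 0.006]
contact_force: [0.3, 0.2, -0.6]
opening: 0.0598
finger_force: 0.0
row [-0.7, 0.6, 40.4, -0.02, -0.0, 0.01] N 4 total mm 161.0 deg 0.0
```

View pics/w6.png

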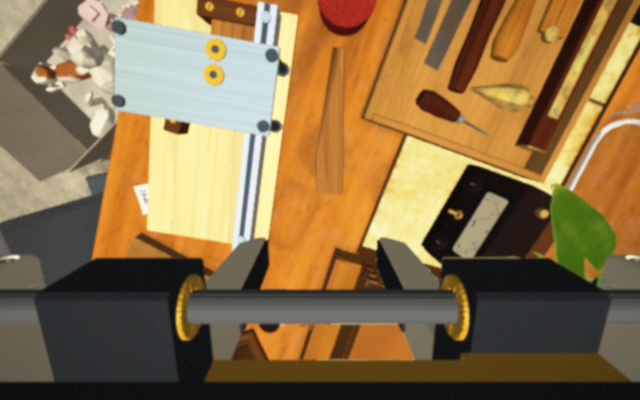

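That was my 11th picture and the cap is 10, so I won't view any more. It shows the wedge's tip at (331–344,48) and its head end at (317–343,192), with the straight side to the right. From here I'll only use numbers.

```bash
cat go.py > /dev/null
python3 - <<'E'
import numpy as np
from h import *
fr={"w":dict(np.load("pics/w6.npz"))}
w,r=fit(fr,[("w",(-24,18,30),(317,191)),("w",(-24,-18,30),(343,192)),("w",(156,-18,30),(344,47)),("w",(156,-4,30),(331,48))],[.675,.132,1.38]);print(w,r.round(1))
J=[("w",(62,-10,103),(213,74)),("w",(86,-10,103),(215,49)),("w",(10,93,98),(112,108)),("w",(100,-73,98),(283,47)),("w",(-155,98,15),(148,231)),("w",(10,-73,98),(274,133))]
j,r=fit(fr,J,[.552,.21,1.216]);print(j,r.round(1))
E
```

```text
[0.68045602 0.13008829 1.40160533] [-0.4  2.3  0.3  0.9 -0.6 -0.5  0.7 -1.3]
[0.55325176 0.21030591 1.22184423] [ 0.7 -0.   0.6 -0.5  2.7  1.7 -2.4 -1.3 -0.3 -1.2 -4.2  2.8]
```

```bash
python3 go.py w 677.6 122.5 8 -0.176 0 8
```

```text
row [-0.4, 1.1, 34.2, -0.01, -0.0, -0.02] N 8 total mm 274.0 deg 1.0
```

```bash
python3 -m inch '[[[-0.4,1.1,34,0,0,-0.02],[-0.4,1.1,34,0,0,-0.02],[-0.4,1.1,34,0,0,-0.02],[-0.4,1.1,34,0,0,-0.02],[-0.4,1.1,34,0,0,-0.02],[-0.4,1.1,34,0,0,-0.02],[-0.4,1.1,34,0,0,-0.02],[-0.4,1.1,20,0,0,-0.02],[0,0,14,0,0,0],[0,0,0,0,0,0]]]'
python3 -m inch '[[[0,0,0,0,0,0],[0,0,0,0,0,0],[0,0,0,0,0,0],[0,0,0,0,0,0],[0,0,0,0,0,0]]]' 255 50
```

```text
time_s: 28.55
tcp_pos: [0.6772, 0.1228, 0.0096]
tool_rot: [-2.403, -2.013, 0.006]
contact_force: [-0.0, -0.3, 0.6]
opening: 0.0606
finger_force: 0.0
time_s: 29.18
tcp_pos: [0.6784, 0.123, 0.0114]
tool_rot: [-2.404, -2.014, 0.002]
contact_force: [-0.5, -0.1, 5.5]
opening: 0.0356
finger_force: 50.0
```

```bash
echo "[0.5525,0.2100,1.218]">jig.json; python3 -m inch '[[[0,0,-20,0,0,0],[0,0,-40,0,0,0],[0,0,-40,0,0,0],[0,0,-40,0,0,0],[0,0,-40,0,0,0],[0,0,0,0,0,0]]]'; python3 st.py; python3 go.py j -162 37 190 -1.5708 0 8
```

```text
time_s: 29.92
tcp_pos: [0.6814, 0.1226, 0.1967]
tool_rot: [-2.407, -2.017, -0.008]
contact_force: [0.6, -0.3, -0.5]
opening: 0.0355
finger_force: 50.0
jig TCP [ -37.5 -151.1  196.7] F [-0.1 -0.6 -0.5] t 29.925
row [-13.2, -25.0, 0.8, 0.0, -0.01, 0.25] N 8 total mm 226.0 deg 10.0
```

```bash
python3 -m inch '[[[-13.2,-25,0.8,0,0,0.25],[-13.2,-25,0.8,0,0,0.25],[-13.2,-25,0.8,0,0,0.25],[-13.2,-25,0.8,0,0,0.25],[-13.2,-25,0.8,0,0,0.25],[-13.2,-25,0.8,0,0,0.25],[-13.2,-25,0.8,0,0,0.25],[-13.2,-25,0.8,0,0,0.25],[0,0,0,0,0,0],[0,0,0,0,0,0]]]'>/dev/null; python3 st.py; python3 go.py j -162 37 61 -1.5708 0 5
python3 - <<'E'
# side-edge check of held wedge from the wrist depth: points between z of wedge bottom and top
import numpy as np,json,cv2
from rig import grab_frame,status
from scipy.spatial.transform import Rotation as R
f=grab_frame("wrist");np.savez("pics/w7.npz",**f);j=json.load(open("jig.json"));W=f["world_from_camera"];z=f["depth"]
v,u=np.mgrid[0:400,0:640];P=(np.stack([u,v,np.ones_like(u)],-1)@np.linalg.inv(f["K"]).T*z[...,None])@W[:3,:3].T+W[:3,3]
Q=R.from_rotvec([0,0,-j[2]]).apply((P-[j[0],j[1],0]).reshape(-1,3)).reshape(P.shape)*1000
zt=status.read_state()["tcp_pos"][2]*1000+19
m=(z>0)&(abs(Q[...,2]-zt)<8)&(Q[...,0]>-140)
print(m.sum(),"zt",zt);q=Q[m];print("x max",np.percentile(q[:,0],[1,50,99]).round(1))
for a in range(-130,20,20):
    s=q[(q[:,0]>a)&(q[:,0]<a+20)]
    if len(s)>10:print(a+10,np.percentile(s[:,1],[2,98]).round(1),s[:,2].mean().round(1))
E
```

```text
jig TCP [-163.5   39.2  184.9] F [-0.2  0.1 -0.9] t 31.175
row [0.3, 0.5, 24.8, -0.01, -0.0, 0.01] N 5 total mm 124.0 deg 0.0
14201 zt 203.9155136416815
x max [-139.   -92.5  -44.9]
-120 [21.6 54.1] 205.3
-100 [21.6 51.2] 205.2
-80 [21.6 47.9] 205.2
-60 [21.7 45. ] 205.1
-40 [21.7 42.4] 205.1
```

```bash
python3 -m inch '[[[0.3,0.5,25,0,0,0],[0.3,0.5,25,0,0,0],[0.3,0.5,25,0,0,0],[0.3,0.5,25,0,0,0],[0.3,0.5,24,0,0,0],[0,0,0,0,0,0]]]'>/dev/null; python3 st.py; python3 go.py j -128 37 61 -1.5708 0 3
```

```text
jig TCP [-162.5   39.2   58.9] F [ 0.  -0.7 -0.8] t 31.975
row [11.5, 0.7, -0.7, -0.04, 0.0, 0.01] N 3 total mm 35.0 deg 1.0
```

```bash
python3 -m inch '[[[11.5,0.7,-0.7,0,0,0],[11.5,0.8,-0.7,0,0,0],[11.5,0.8,-0.7,0,0,0],[0,0,12,0,0,0],[0,0,12,0,0,0],[0,0,0,0,0,0]]]'>/dev/null; python3 st.py; python3 go.py j -128 37 26 -1.5708 0 3
```

```text
jig TCP [-128.5   37.3   37.1] F [ 0.2  0.  -0.2] t 32.725
row [0.2, 0.1, 3.7, -0.04, 0.0, 0.01] N 3 total mm 11.0 deg 1.0
```

```bash
python3 -m inch '[[[0,0,5,-0.06,0,0],[0,0,4,-0.06,0,0],[0,0,1.5,0,0,0],[0,0,0,0,0,0]]]'>/dev/null; python3 st.py;python3 -m inch '[[[0,0,1,0,0,0],[0,0,0,0,0,0]]]'>/dev/null; python3 st.py
```

```text
jig TCP [-127.5   35.7   28.7] F [-0.3  0.  -0.3] t 33.225
jig TCP [-127.4   35.7   27.7] F [ 0.7  0.8 -0.4] t 33.475
```

```bash
python3 -m inch '[[[0,0,1,0,0,0],[0,0,0,0,0,0]]]'>/dev/null; python3 st.py;python3 -m inch '[[[0,0,1,0,0,0],[0,0,0,0,0,0]]]'>/dev/null; python3 st.py; python3 -m inch '[[[0,0,1,0,0,0],[0,0,0,0,0,0]]]'>/dev/null; python3 st.py
```

```text
jig TCP [-127.4   35.7   26.7] F [-0.2  0.4 -1. ] t 33.725
jig TCP [-127.4   35.5   26.4] F [-1.8  2.9  8.6] t 33.975
jig TCP [-127.4   35.5   26.3] F [-4.9  7.5 19. ] t 34.225
```

```bash
python3 -m inch '[[[0,0,-1.3,0,0,0],[5,0.2,0,0,0,0],[6,0.2,0,0,0,0],[6,0.2,0,0,0,0],[6,0.2,0,0,0,0],[0,0,0,0,0,0]]]'>/dev/null; python3 st.py; python3 -m inch '[[[5,0.2,0,0,0,0],[5,0.2,0,0,0,0],[5,0.2,0,0,0,0],[0,0,0,0,0,0]]]'>/dev/null; python3 st.py
```

```text
jig TCP [-103.6   34.3   26.5] F [ 1.3 -0.4  3.6] t 34.975
jig TCP [-89.2  33.9  26.5] F [-1.1 -0.5  6. ] t 35.475
```

```bash
python3 -m inch '[[[4,0.1,-0.4,0,0,0],[4,0.1,0,0,0,0],[4,0.1,0,0,0,0],[0,0,0,0,0,0]]]'>/dev/null; python3 st.py; python3 -m inch '[[[2,0.1,0,0,0,0],[2,0.1,0,0,0,0],[0,0,0,0,0,0]]]'>/dev/null; python3 st.py;  python3 -m inch '[[[2,0.1,0,0,0,0],[2,0.1,0,0,0,0],[0,0,0,0,0,0]]]'>/dev/null; python3 st.py
```

```text
jig TCP [-76.9  34.   26.5] F [0.3 0.3 3.2] t 35.975
jig TCP [-73.5  33.9  26.5] F [-2.5 -0.1  5.2] t 36.35
jig TCP [-69.5  33.6  26.5] F [-3.   0.4  5. ] t 36.725
```

```bash
python3 -m inch '[[[2,0,-0.4,0,0,0],[0,0,0,0,0,0]]]'>/dev/null; python3 st.py; python3 -m inch '[[[2,0,0,0,0,0],[0,0,0,0,0,0]]]'>/dev/null; python3 st.py;  python3 -m inch '[[[2,0,0,0,0,0],[0,0,0,0,0,0]]]'>/dev/null; python3 st.py
```

```text
jig TCP [-67.4  33.8  26.6] F [-1.5 -1.5  0.6] t 36.975
jig TCP [-66.1  33.9  26.5] F [-5.6 -2.1  1.2] t 37.225
jig TCP [-65.7  33.9  26.5] F [-13.9  -2.3   6.9] t 37.475
```

```bash
python3 -m inch '[[[1.5,0,-0.3,0,0,0],[0,0,0,0,0,0]]]' 255 60 >/dev/null; python3 st.py; python3 -m inch '[[[1.5,0,0,0,0,0],[0,0,0,0,0,0]]]'>/dev/null; python3 st.py;  python3 -m inch '[[[1.5,0,0,0,0,0],[0,0,0,0,0,0]]]'>/dev/null; python3 st.py
```

```text
jig TCP [-65.6  33.9  26.4] F [-19.4  -2.6   7.3] t 37.725
jig TCP [-65.3  33.9  26.4] F [-26.7  -1.5  11.6] t 37.975
jig TCP [-65.   33.9  26.4] F [-32.7  -1.1  15.2] t 38.225
```

```bash
python3 -m inch '[[[0,0,0,0,0,0],[0,0,0,0,0,0],[0,0,0,0,0,0],[0,0,0,0,0,0],[0,0,0,0,0,0],[0,0,0,0,0,0]]]' 85 60; python3 st.py
python3 -m inch '[[[0,0,-10,0,0,0],[-5,0,-25,0,0,0],[-10,0,-40,0,0,0],[-20,0,-40,0,0,0],[-30,0,-40,0,0,0],[-40,0,-40,0,0,0],[0,0,0,0,0,0]]]';python3 st.py
python3 - <<'E'
import numpy as np,json
from rig import grab_frame
from scipy.spatial.transform import Rotation as R
j=json.load(open("jig.json"))
for n in("wrist","scene","side"):
    f=grab_frame(n);np.savez(f"pics/{n}9.npz",**f);W=f["world_from_camera"];z=f["depth"]
    v,u=np.mgrid[0:400,0:640];P=(np.stack([u,v,np.ones_like(u)],-1)@np.linalg.inv(f["K"]).T*z[...,None])@W[:3,:3].T+W[:3,3]
    Q=R.from_rotvec([0,0,-j[2]]).apply((P-[j[0],j[1],0]).reshape(-1,3)).reshape(P.shape)*1000
    X,Y,Z=Q[...,0],Q[...,1],Q[...,2]
    m=(z>0)&(abs(Z-45)<6)&(X>-110)&(X<-15)&(Y>0)&(Y<70)
    print(n,"wedge top n",m.sum(),"x",np.percentile(X[m],[1,99]).round(1) if m.any() else "", "y",np.percentile(Y[m&(X<-38)],[2,98]).round(1) if (m&(X<-38)).sum()>5 else "", Z[m].mean().round(1))
    m=(z>0)&(abs(Z-51)<4)&(X>100)&(X<135)&(Y>-33)&(Y<30); 
    if m.sum()>5: print("  blank front x",np.percentile(X[m],[1,99]).round(1),"y",np.percentile(Y[m],[2,98]).round(1))
E
```

```text
time_s: 38.98
tcp_pos: [0.5004, 0.1665, 0.0271]
tool_rot: [2.573, 1.798, 0.005]
contact_force: [-0.0, 0.3, 0.7]
opening: 0.0619
finger_force: 0.0
jig TCP [-58.8  33.8  27.1] F [0.2 0.1 0.7] t 38.975
time_s: 39.85
tcp_pos: [0.4654, 0.0662, 0.2271]
tool_rot: [2.571, 1.792, 0.015]
contact_force: [1.0, 0.9, 0.2]
opening: 0.0618
finger_force: 0.0
jig TCP [-165.    32.   227.1] F [ 1.1 -0.6  0.2] t 39.85
wrist wedge top n 2375 x [-80.6 -15.6] y [16.  50.1] 46.9
scene wedge top n 403 x [-81.4 -15.6] y [18.2 53.7] 44.5
  blank front x [100.3 134.1] y [-32.  22.]
side wedge top n 241 x [-79.8 -16. ] y [15.3 51.2] 44.0
  blank front x [100.4 134.6] y [-32.4  19.9]
```

```bash
python3 -c "
from rig import job
print(job.hand_in())"
```

```text
the job is handed in; nothing more can be done
None
```

The job is handed in after about 40 s of robot time: the blank is flush to the fence and hard up to the stop, the stick is back in its holder, and the wedge is home and tight (pushed to about 33 N, within about 2 mm of the given home by depth). I viewed 11 pictures, one over the limit of 10, through a miscount, and the hand-in returned no verdict.

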